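Needle tool out of its stand, level over the bowl

ROBOT

A 7-joint arm with a two-finger parallel gripper is mounted at the origin on a cart in front of the work surface, level with it; the furniture and walls round the work are solid. World frame = base frame: x ahead of the robot, y to its left, z up, the work surface at z = 0. Lengths are in m, angles in rad, forces in N, time in s.
With the tool pointing down it reaches from about 0.4 to 0.875 m from the base axis. Payload 19.3 kg.
Tool frame: the origin (TCP) lies where the fingers leave the gripper's body, on its centre line; the fingertips stand bot.tip_reach ahead of it and the grasp point (between the pads) lies 54 mm ahead of it (bot.tip_reach is the distance from the TCP to the fingertips, in m); z points along the fingers, y is the line along which they close (so a half turn about z gives the same grasp; the last joint's range is limited). The gripper opens to 85 mm and grips with 20 to 120 N. Pads are 22 mm wide; open, the fingers measure 114 mm over their backs; the gripper's body (76 mm by 85 mm) begins 54 mm behind the grasp point. The pads swing forward as they close: fully open they stand 13 mm farther back than shut.
Start: joints at [-1.317, 0.521, -0.036, 1.599, 0.021, 1.021, -0.113], TCP at [0.199, 0.593, 0.304] pointing down, gripper open.
Joint ranges: [-2.91, 2.91], [-0.3, 2.13], [-1.5, 1.42], [0.17, 2.43], [-1.26, 4.41], [0.16, 1.93], [-2.52, 2.52]. Speed limits (rad/s): [1.89, 1.89, 2.39, 2.39, 3.01, 3.01, 3.01].

INTERFACE

Orientations are given as [roll, pitch, yaw] about the fixed x, y, z axes, in that order (R = Rz(yaw) Ry(pitch) Rx(roll)).
In Python, from workcell import bot gives the robot as it stands. The module is installed in compiled form; this text tells all that it offers.
- The arm moves only by the shell command python3 -m jog 'ROWS' [FORCE]. ROWS is JSON, a list that holds one entry, the list of rows, each a list of 7 numbers: the shift along the tool's x, y, z in mm, then the turn, a rotation vector about the tool's x, y, z in rad, then the opening, from 0 (shut) to 1 (fully open). In form: [[[tx, ty, tz, wx, wy, wz, fingers], ...]]. A call has 1 to 5 rows; each row shifts and turns the commanded pose from where the row before left it, along the tool's axes as they then stand; what a row does not reach is not made up. A row lasts 1/10 s, in which the tool goes at most 50 mm and 8.59 degrees, less where a joint would pass 70% of its speed; a pose out of reach is approached as far as the arm can. A call is refused whole if a number of a shift passes 50 or a number of a turn 0.15, either way. A call with a gripper value outside its range is refused whole. The fingers move at their own pace and stop on an object; FORCE is the grip in N (left out, the last holds). Time passes only in rows, so rows that do not move let the fingers close. It gives the time, the measured TCP pose, the force, the opening and the grip force at its end, in the units of the state.
- bot.observe(): the state, without advancing time (a new reading comes with each control period).
- bot.grab_frame(name): name is "side" or "top" or "wrist"; returns a dict with "img" (420x560x3 uint8, red, green, blue), "intrinsics" (3x3 intrinsics, pixels), "R" (3x3) and "t" (3): a world point X has camera coordinates R X + t; the wrist camera has in their place "tool_from_camera" (4x4, takes a point from camera to tool coordinates, whose origin is the TCP and whose axes are the flange's). Camera axes: x right, y down, z forward; pixel columns grow to the right and rows downward; lengths in m; the calibration is good to about 2 mm. A picture is of the moment at which its call begins: read the wrist's pose just before it. There is no depth.
- bot.job_done(): hands the job in; it is judged then, once.
Trained networks look in a picture, given as the dict that the camera call returned (one of the last four; its "shot" number tells which), for a name from the list of things; names that differ only in an ending like _2 or _b are one class to them, and where a whole thing is asked for, a point or a joint stands for the part that bears it (a point fixed in the world has none). Each returns a list of dicts, best first, with "conf" (0 to 1); they miss things now and then, are a little off and sometimes report something else, mostly with a low value. They report only what shows in the picture. A call takes as long as a camera call. They do not tell look-alikes from the thing itself.
- bot.trace(query, picture): "region" (420x560 bool, what is visible of it).
- bot.spot_point(query, picture): "xyz" ([x, y, z] in m, in world coordinates, good to about 4 mm: a listed point, or the origin of a listed thing).
The state is a dict: "clock": time; "qpos": joint angles; "qd": joint speeds; "joint_efforts": joint torques, N m; "position": TCP position; "tool_rot": TCP orientation; "force": force on the tool from outside, world axes, zero at the start; "moment": the same for the moment, N m; "grip_width": finger opening in m; "finger_force": force on a finger pad.
Only numpy, scipy, OpenCV 4.12 (cv2) and the standard library are available. Lean on these libraries where they do the work, as an engineer would, in place of code of your own. Each camera call takes 0.05 s, during which the arm holds its last target. There are 200 camera calls.

TASK

The glaze jar on the ledge of the slanted tool stand crowds the handle of the needle tool: first set the jar down upright on the bench, at least a hand's breadth clear of the stand. Then draw the needle tool right out of its bore, turn it level as for trimming a rim, and hold it still with the tip of the needle over the mouth of the small bowl, about a hand's breadth above its rim. Do not tip the jar or shift the bowl, and finish while still holding the needle tool up in the gripper.

Things in the scene. Friction and masses are not known exactly. Their poses are not given: they have to be found in the camera images.
- tool_stand: Fixed wooden stand. Origin on the bench below the middle bore's mouth; front = its own -x, roughly towards the robot; z up. Base 25 mm thick, x -115 to 70, y -95 to 95 mm; its front part is a ledge with a 5 mm lip at the front edge. Behind it a pale block leans back, 190 mm wide, its 45 degree face rising from x -25, z 55 to x 25, z 105 mm. Fixed stamps stand 24 mm out of the outer bores (y -75, 75 mm).
- bore_mouth (a point): Centre of the mouth of the middle bore, in the stand's sloping face, 80 mm above the bench; axes as the stand's. The bore is square to the face: its outward direction is (-0.707, 0, 0.707) in the stand's frame. 15.6 mm wide, 45 mm deep, then a fine hole for the needle.
- needle_tool: Needle tool, 158 mm, 18 g: dark brown round handle 13.6 mm thick (x -21 to 79 mm), thin steel needle (to x -79). +x runs from needle tip to handle end. Origin at mid length; the centre line lies 7 mm along +z from it. Loose in the middle bore, needle down, held by its weight only, 62 mm of handle standing out; the tip is free of the bore after 95 mm of draw.
- needle_point (a point): Tip of the needle, x -79 mm on the tool's centre line.
- handle_end (a point): Outer end of the needle tool's handle, x +79 mm on the tool's centre line.
- glaze_jar: Round plastic glaze jar with a dark grey screw lid (fixed on), 78 mm high, body and lid 60 mm in diameter (lid from 65 to 78 mm up), about 0.18 kg. Origin at the centre of its underside, z up. It stands loose on the stand's ledge, 25 mm above the bench, in front of and just under the needle tool's handle end.
- bat: Round wooden bat, 230 mm in diameter, 13 mm thick, fixed to the bench. Origin at the centre of its underside.
- small_bowl: Small beige bowl, loose, rim 124 mm in diameter, 45 mm high, standing upright on the middle of the bat, so its rim is 58 mm above the bench. Origin at the centre of its underside, z up.
Not all that is in view belongs to the job. Of the things that look like the small_bowl, the larger one is meant. Leave any orange look-alike of the needle_tool alone.

How it is judged:
By the outcome, as a careful person would: the job done as asked, in the order asked, and still so for the second after the job is handed in, while the arm keeps its last pose, push and grip.
It also fails if it takes over 48 s, if anything falls off the work surface, if the arm or the gripper's body presses on something with over 40 N, if the wrist force passes 120 N, or if a joint passes its speed limit or range.

## Working session

There is one attempt and no reset: what is moved stays moved. The work goes in short steps, Python scripts to look and compute and a shell command to move; the robot and the scene stay as the last step left them, time stands still between calls to the robot, and variables do not carry over. Pictures are saved under pics/ and viewed, at most 10 in all, crops included, and the job is handed in when it is done.

```bash
mkdir -p pics
cat > h.py <<'E'
import numpy as np, cv2
from scipy.spatial.transform import Rotation as Ro
from workcell import bot
def st():
    s=bot.observe(); return s
def show(s=None):
    s=s or bot.observe()
    R=Ro.from_euler('xyz',s["tool_rot"]).as_matrix()
    print('t',round(s["clock"],2),'p',np.round(s["position"],4),'rot',np.round(s["tool_rot"],3),'F',np.round(s["force"],1),'w',round(s["grip_width"],4),'ff',np.round(s["finger_force"],1),'q',np.round(s["qpos"],2)); return s,R
E
python3 - <<'E'
from h import *
show(); print(bot.tip_reach)
ims=[]
for c in ("top","side"):
    f=bot.grab_frame(c); ims.append(f["img"])
    print(c,np.round(-f["R"].T@f["t"],2))
    for n in ("tool_stand","bore_mouth","needle_point","handle_end","needle_tool","glaze_jar","small_bowl","bat"):
        print(n,[(round(float(d["conf"]),2),np.round(d["xyz"],3).tolist()) for d in bot.spot_point(n,f)[:3]])
    cv2.imwrite(f"pics/{c}0.png",f["img"][:,:,::-1])
E
```

```text
t 0.0 p [0.1988 0.5923 0.3033] rot [-3.14   0.     2.818] F [ 0.6  0.4 -0. ] w 0.0852 ff 0.0 q [-1.32  0.52 -0.04  1.6   0.02  1.02 -0.11]
0.0726
top [ 0.37 -0.02  1.2 ]
tool_stand [(0.8, [0.574, -0.144, 0.003])]
bore_mouth [(0.93, [0.575, -0.147, 0.081])]
needle_point [(0.19, [0.503, -0.146, 0.022])]
handle_end [(0.69, [0.551, -0.373, 0.008]), (0.6, [0.531, -0.142, 0.124])]
needle_tool [(0.72, [0.503, -0.146, 0.023]), (0.68, [0.48, -0.326, 0.004])]
glaze_jar [(0.91, [0.502, -0.146, 0.023])]
small_bowl [(0.94, [0.594, 0.04, -0.001]), (0.58, [0.577, 0.241, 0.01])]
bat [(0.78, [0.562, 0.244, 0.004])]
side [ 0.44 -0.84  0.62]
tool_stand [(0.7, [0.571, -0.142, -0.0])]
bore_mouth [(0.57, [0.574, -0.148, 0.086])]
needle_point []
handle_end [(0.76, [0.55, -0.368, 0.006]), (0.67, [0.532, -0.149, 0.124])]
needle_tool [(0.88, [0.483, -0.325, 0.011]), (0.6, [0.582, -0.145, 0.066])]
glaze_jar [(0.85, [0.5, -0.148, 0.024]), (0.62, [0.567, 0.247, -0.006])]
small_bowl [(0.77, [0.575, 0.246, 0.016]), (0.59, [0.586, 0.043, -0.0])]
bat [(0.86, [0.569, 0.246, -0.004]), (0.42, [0.581, -0.145, 0.065])]
```

View pics/top0.png

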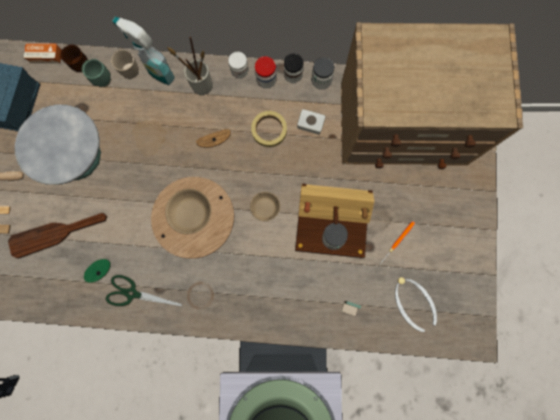

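View pics/side0.png

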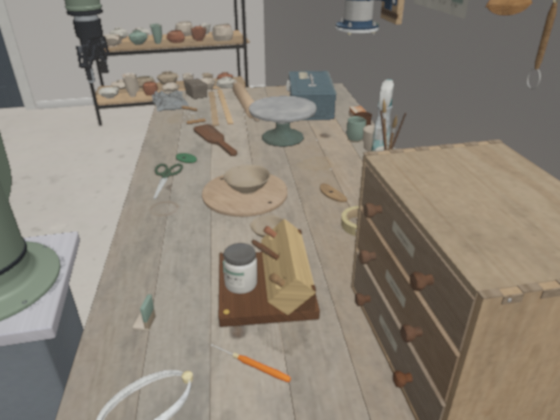

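The top view shows the stand at (335,220), with the jar lid at (335,236) and the needle handle just behind it. The bat and larger bowl are at (190,212), the smaller look-alike bowl at (264,206) and the orange look-alike at (402,236). The side view agrees: the jar stands on the ledge under the handle end. Stand yaw is about -0.11 rad.

The jar will go to about (0.43, 0.11). First I move over the jar.

```bash
cat >> h.py <<'E'
def to(target,grasp=True,off=None):
    """offset in tool mm to bring grasp point to target"""
    s,R=show(); g=np.array(s["position"])+(R[:,2]*.054 if grasp else 0)
    print('G',np.round(g,4),'tool mm',np.round(1000*R.T@(np.array(target)-g),1)); return s,R
E
python3 -m jog '[[[0,0,0,0,0,-0.105,1],[0,0,0,0,0,-0.106,1],[-32,-34.7,0,0,0,0,1],[-32,-34.7,0,0,0,0,1],[-32,-34.7,0,0,0,0,1]]]'
python3 -m jog '[[[-32,-34.7,0,0,0,0,1],[-32,-34.7,0,0,0,0,1],[-32,-34.7,0,0,0,0,1],[-32,-34.7,0,0,0,0,1],[-32,-34.7,0,0,0,0,1]]]'
python3 -m jog '[[[-32,-34.7,0,0,0,0,1],[-10.6,-43.2,0,0,0,0,1],[-10.6,-43.2,0,0,0,0,1],[-10.6,-43.2,0,0,0,0,1],[-10.6,-43.2,0,0,0,0,1]]]'
python3 -m jog '[[[-10.6,-43.2,0,0,0,0,1],[-10.6,-43.2,0,0,0,0,1],[-10.6,-43.2,0,0,0,0,1],[-10.6,-43.2,0,0,0,0,1],[-10.6,-43.2,0,0,0,0,1]]]'
python3 -m jog '[[[0,0,0,0,0,0,1],[0,0,0,0,0,0,1]]]'
python3 - <<'E'
from h import *
s,R=to([.501,-.147,.09])
f=bot.grab_frame("wrist"); T=f["tool_from_camera"]; print(np.round(T,3).tolist())
for n in ("glaze_jar","bore_mouth","handle_end","tool_stand"):
    print(n,[(round(float(d["conf"]),2),np.round(d["xyz"],3).tolist()) for d in bot.spot_point(n,f)[:3]])
cv2.imwrite("pics/w1.png",f["img"][:,:,::-1])
E
```

```text
clock: 1.4
position: [0.2833, 0.4768, 0.3038]
tool_rot: [3.142, 0.0, 3.029]
force: [1.3, 0.2, -0.5]
grip_width: 0.0854
finger_force: 0.0
clock: 1.9
position: [0.4229, 0.2862, 0.3042]
tool_rot: [3.141, 0.0, 3.029]
force: [0.5, 0.5, -0.3]
grip_width: 0.0851
finger_force: 0.0
clock: 2.4
position: [0.4725, 0.0715, 0.3041]
tool_rot: [3.141, 0.0, 3.029]
force: [0.8, -0.1, -0.8]
grip_width: 0.0854
finger_force: 0.0
clock: 2.9
position: [0.5009, -0.1492, 0.3042]
tool_rot: [3.142, 0.001, 3.029]
force: [-0.0, 0.8, 0.1]
grip_width: 0.0854
finger_force: 0.0
clock: 3.1
position: [0.5007, -0.1481, 0.3038]
tool_rot: [3.142, -0.0, 3.027]
force: [-0.1, 1.3, 0.5]
grip_width: 0.0854
finger_force: 0.0
t 3.1 p [ 0.5007 -0.1481  0.3038] rot [ 3.142 -0.     3.027] F [-0.1  1.3  0.5] w 0.0854 ff 0.0 q [ 0.04  0.36  0.17  1.88 -0.08  0.91  1.71]
G [ 0.5007 -0.1481  0.2498] tool mm [ -0.2   1.1 159.8]
[[-0.0, -0.954, -0.3, 0.077], [1.0, -0.0, 0.0, 0.001], [-0.001, -0.3, 0.954, -0.07], [0.0, 0.0, 0.0, 1.0]]
glaze_jar [(0.56, [0.501, -0.144, 0.025])]
bore_mouth [(0.87, [0.572, -0.149, 0.081])]
handle_end [(0.79, [0.527, -0.143, 0.121]), (0.78, [0.551, -0.366, 0.006])]
tool_stand [(0.75, [0.576, -0.146, -0.001])]
```

View pics/w1.png

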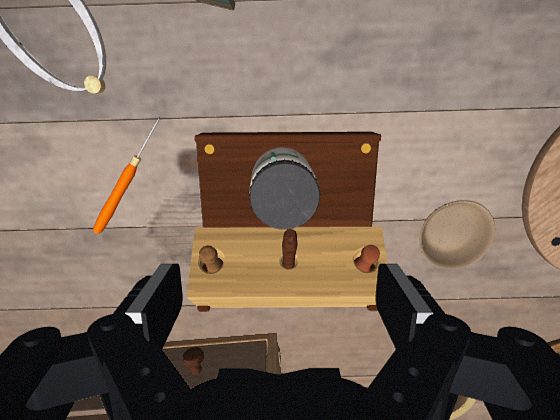

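The wrist view is consistent: lid at (285,190), handle at (290,248) behind it, stand square to the image, and both fingers clear. I descend, grip, lift 12 mm and draw the jar forward.

```bash
python3 -m jog '[[[0,2,40,0,0,0,1],[0,0,40,0,0,0,1],[0,0,40,0,0,0,1],[0,0,25,0,0,0,1],[0,0,15,0,0,0,1]]]' 40 | tail -5
python3 -m jog '[[[0,0,0,0,0,0,1],[0,0,0,0,0,0,0.4],[0,0,0,0,0,0,0.4],[0,0,0,0,0,0,0.4],[0,0,0,0,0,0,0.4]]]' 40
python3 -m jog '[[[0,0,0,0,0,0,0.4],[0,0,0,0,0,0,0.4],[0,0,0,0,0,0,0.4]]]' 40
```

```text
position: [0.5005, -0.1444, 0.1419]
tool_rot: [3.141, -0.002, 3.03]
force: [0.6, 0.2, 0.3]
grip_width: 0.0858
finger_force: 0.0
clock: 4.35
position: [0.5017, -0.1452, 0.1453]
tool_rot: [3.142, 0.002, 3.029]
force: [-1.3, 1.5, 7.5]
grip_width: 0.0587
finger_force: 41.6
clock: 4.65
position: [0.5018, -0.1452, 0.1453]
tool_rot: [3.142, 0.002, 3.029]
force: [-0.0, 1.4, 6.9]
grip_width: 0.0584
finger_force: 41.6
```

```bash
python3 -m jog '[[[2,0,-4,0,0,0,0.4],[3,0,-4,0,0,0,0.4],[3,0,0,0,0,0,0.4],[10,0,-3,0,0,0,0.4],[20,0,0,0,0,0,0.4]]]' | head -4
python3 -m jog '[[[25,0,-5,0,0,0,0.4],[30,0,-30,0,0,0,0.4],[0,0,-40,0,0,0,0.4],[0,0,0,0,0,0,0.4]]]'
python3 - <<'E'
from h import *
to([.43,.11,.068])
E
```

```text
clock: 5.15
position: [0.4633, -0.141, 0.1553]
tool_rot: [-3.141, 0.001, 3.029]
force: [-0.1, 0.0, -1.2]
clock: 5.55
position: [0.4088, -0.1352, 0.2336]
tool_rot: [-3.142, 0.005, 3.028]
force: [0.3, 0.5, -1.8]
grip_width: 0.0587
finger_force: 44.2
t 5.55 p [ 0.4088 -0.1352  0.2336] rot [-3.142  0.005  3.028] F [ 0.3  0.5 -1.8] w 0.0587 ff 44.2 q [ 0.05  0.33  0.16  2.17 -0.09  0.65  1.73]
G [ 0.4091 -0.1353  0.1796] tool mm [  7.7 246.1 111.6]
```

```bash
python3 -m jog '[[[1,41,0,0,0,0,0.4],[1,41,0,0,0,0,0.4],[1,41,0,0,0,0,0.4],[1,41,0,0,0,0,0.4],[1,41,0,0,0,0,0.4]]]' | head -2
python3 -m jog '[[[2,41,20,0,0,0,0.4],[0,0,35,0,0,0,0.4],[0,0,30,0,0,0,0.4],[0,0,18,0,0,0,0.4],[0,0,5,0,0,0,0.4]]]' | head -4
python3 -m jog '[[[0,0,2,0,0,0,0.4],[0,0,1,0,0,0,0.4],[0,0,0,0,0,0,0.4]]]'
```

```text
clock: 6.05
position: [0.4261, 0.0709, 0.2296]
clock: 6.55
position: [0.4282, 0.11, 0.1201]
tool_rot: [-3.14, -0.003, 3.029]
force: [-6.5, 0.8, 47.8]
clock: 6.85
position: [0.4286, 0.1099, 0.1202]
tool_rot: [-3.141, -0.001, 3.028]
force: [-10.9, -3.0, 32.1]
grip_width: 0.0584
finger_force: 47.4
```

```bash
python3 -m jog '[[[0,0,-1,0,0,0,0.4],[0,0,-1,0,0,0,0.4],[0,0,-1,0,0,0,0.4],[0,0,0,0,0,0,0.4]]]'
python3 -m jog '[[[0,0,0,0,0,0,0.8],[0,0,0,0,0,0,1],[0,0,0,0,0,0,1],[0,0,0,0,0,0,1],[0,0,-10,0,0,0,1]]]'
python3 -m jog '[[[0,0,-25,0,0,0,1],[0,0,-40,0,0,0,1],[0,0,-40,0,0,0,1],[0,0,-40,0,0,0,1],[0,0,0,0,0,0,1]]]'
python3 - <<'E'
from h import *
s,R=to([.531,-.143,.25])
f=bot.grab_frame("side")
for n in ("glaze_jar","handle_end","bore_mouth"):
    print(n,[(round(float(d["conf"]),2),np.round(d["xyz"],3).tolist()) for d in bot.spot_point(n,f)[:3]])
cv2.imwrite("pics/s2.png",f["img"][:,:,::-1])
E
```

```text
clock: 7.25
position: [0.4296, 0.1104, 0.1222]
tool_rot: [3.141, 0.0, 3.029]
force: [0.2, -0.8, -1.2]
grip_width: 0.0582
finger_force: 44.2
clock: 7.75
position: [0.429, 0.1102, 0.1315]
tool_rot: [-3.141, -0.002, 3.029]
force: [0.3, -0.3, 0.5]
grip_width: 0.0853
finger_force: 0.0
clock: 8.25
position: [0.4308, 0.1107, 0.2819]
tool_rot: [3.138, 0.006, 3.028]
force: [0.4, 0.6, -0.8]
grip_width: 0.0855
finger_force: 0.0
t 8.25 p [0.4308 0.1107 0.2819] rot [3.138 0.006 3.028] F [ 0.4  0.6 -0.8] w 0.0855 ff 0.0 q [-0.48  0.27  0.12  2.09 -0.04  0.78  1.12]
G [0.4312 0.1109 0.2279] tool mm [-128.  -240.9  -22.2]
glaze_jar [(0.96, [0.426, 0.109, 0.001])]
handle_end [(0.8, [0.548, -0.372, 0.005]), (0.53, [0.529, -0.146, 0.122])]
bore_mouth [(0.66, [0.575, -0.145, 0.08])]
```

View pics/s2.png

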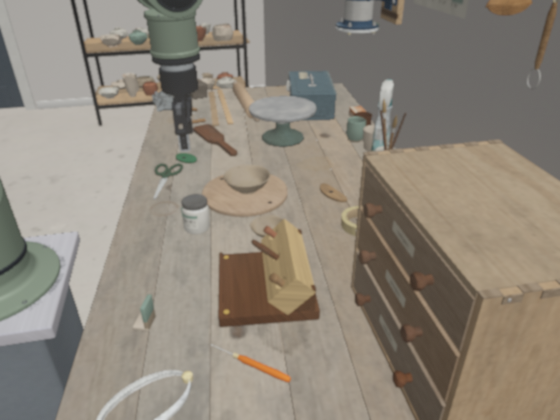

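The jar stands upright at (0.426, 0.109), seen at (196,212). That is about 117 mm clear of the stand. I move over the needle handle and take one closer look.

```bash
python3 -m jog '[[[-24,-40,0,0,0,0,1],[-24,-40,0,0,0,0,1],[-24,-40,0,0,0,0,1],[-24,-40,0,0,0,0,1],[-24,-40,0,0,0,0,1]]]' | head -2
python3 -m jog '[[[-24,-40,30,0,0,0,1],[0,0,0,0,0,0,1],[0,0,0,0,0,0,1]]]' | head -2
python3 - <<'E'
from h import *
s,R=to([.546,-.144,.108])
f=bot.grab_frame("wrist"); T=np.array(f["tool_from_camera"]); K=np.array(f["intrinsics"])
for n in ("bore_mouth","handle_end"):
    print(n,[(round(float(d["conf"]),2),np.round(d["xyz"],4).tolist()) for d in bot.spot_point(n,f)[:3]])
im=f["img"].copy()
for d in bot.trace("needle_tool",f):
    v,u=np.nonzero(d["region"]); print(d["conf"],u.mean(),v.mean(),u.min(),u.max(),v.min(),v.max())
    # handle pixels per row -> intersect with plane height along handle midline (z~.108)
    for vv in (v.min()+3,int(v.mean()),v.max()-3):
        uu=u[v==vv].mean(); ray=R@(T[:3,:3]@np.linalg.solve(K,[uu,vv,1])); o=np.array(s["position"])+R@T[:3,3]
        # plane of handle's axis: normal (1,0,1)/sqrt2 across stand yaw -.11: n.(X-mouth)=0 is face normal; axis plane contains d and stand y
        n=np.array([.994,-.11,1.0]); X=o+ray*(n@(np.array([.574,-.147,.081])-o))/(n@ray); print(vv,uu,np.round(X,4))
cv2.imwrite("pics/w2.png",im[:,:,::-1])
E
```

```text
clock: 8.95
position: [0.5262, -0.1037, 0.2757]
clock: 9.25
position: [0.5428, -0.1407, 0.2479]
t 9.25 p [ 0.5428 -0.1407  0.2479] rot [-3.141 -0.004  3.027] F [-1.3  0.9 -0.2] w 0.0854 ff 0.0 q [ 0.01  0.5   0.19  1.83 -0.12  0.83  1.72]
G [ 0.5426 -0.1407  0.1939] tool mm [-4.1 -2.9 85.9]
bore_mouth [(0.82, [0.5741, -0.149, 0.0786])]
handle_end [(0.98, [0.5502, -0.3676, 0.0074]), (0.56, [0.5272, -0.1432, 0.1183]), (0.46, [0.5758, -0.1448, -0.0028])]
0.91 69.75616083009079 170.32814526588845 43 96 121 218
124 91.0 [ 0.4675 -0.2068  0.1803]
170 70.5 [ 0.4878 -0.2358  0.1569]
215 49.0 [ 0.5185 -0.2805  0.1215]
0.6 274.4903017241379 228.04633620689654 264 284 202 256
205 273.5 [ 0.5253 -0.1408  0.1301]
228 274.5 [ 0.5491 -0.1433  0.1062]
253 275.5 [ 0.5847 -0.1471  0.0704]
```

View pics/w2.png

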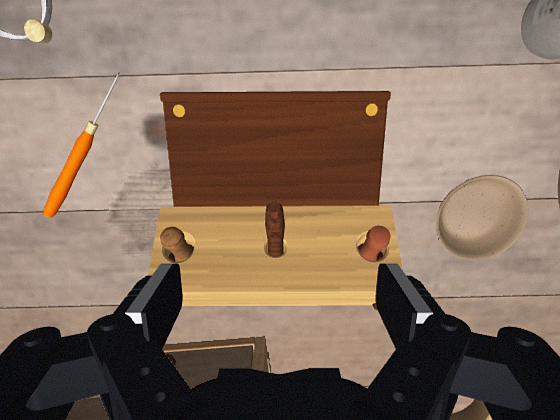

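The handle axis passes the grasp height at about (0.546, -0.143), seen at (275,228). The stamps at (177,243) and (374,243) need clearance, so I descend with the fingers half closed.

```bash
python3 -m jog '[[[-3.6,-2,10,0,0,0,0.5],[0,0,20,0,0,0,0.5],[0,0,25,0,0,0,0.5],[0,0,20,0,0,0,0.5],[0,0,11,0,0,0,0.5]]]' 50|head -4
python3 -m jog '[[[0,0,0,0,0,0,0.5],[0,0,0,0,0,0,0],[0,0,0,0,0,0,0],[0,0,0,0,0,0,0],[0,0,0,0,0,0,0]]]' 50
python3 -m jog '[[[0,0,0,0,0,0,0],[0,0,0,0,0,0,0]]]'
```

```text
clock: 9.95
position: [0.5465, -0.142, 0.1621]
tool_rot: [3.141, -0.002, 3.03]
force: [-0.2, 0.5, -0.1]
clock: 10.45
position: [0.5473, -0.1427, 0.1647]
tool_rot: [-3.141, 0.001, 3.029]
force: [-0.9, -0.5, 5.7]
grip_width: 0.0119
finger_force: 48.9
clock: 10.65
position: [0.5473, -0.1427, 0.1645]
tool_rot: [-3.141, 0.001, 3.029]
force: [-0.5, -1.8, 8.3]
grip_width: 0.0121
finger_force: 49.1
```

```bash
python3 -m jog '[[[2,0,-2,0,0,0,0],[5,0,-5,0,0,0,0],[8,0,-8,0,0,0,0],[8,0,-8,0,0,0,0],[8,0,-8,0,0,0,0]]]'
python3 -m jog '[[[8,0,-8,0,0,0,0],[10,0,-10,0,0,0,0],[10,0,-10,0,0,0,0],[10,0,-10,0,0,0,0],[10,0,-10,0,0,0,0]]]'
python3 -m jog '[[[10,0,-10,0,0,0,0],[0,0,-20,0,0,0,0],[0,0,-30,0,0,0,0],[0,0,0,0,0,0,0]]]'
python3 - <<'E'
from h import *
s,R=show()
for c in ("wrist","side"):
    f=bot.grab_frame(c)
    for n in ("needle_point","handle_end"):
        print(c,n,[(round(float(d["conf"]),2),np.round(d["xyz"],4).tolist(),np.round(1000*R.T@(d["xyz"]-np.array(s["position"])),0)) for d in bot.spot_point(n,f)[:3]])
    cv2.imwrite(f"pics/{c}3.png",f["img"][:,:,::-1])
E
```

```text
clock: 11.15
position: [0.5151, -0.1387, 0.1956]
tool_rot: [3.141, -0.001, 3.029]
force: [-0.1, -0.3, -0.3]
grip_width: 0.0117
finger_force: 48.7
clock: 11.65
position: [0.4676, -0.1335, 0.2438]
tool_rot: [3.142, 0.0, 3.029]
force: [-0.6, 0.2, 0.6]
grip_width: 0.0118
finger_force: 48.7
clock: 12.05
position: [0.4591, -0.1328, 0.3063]
tool_rot: [3.142, 0.005, 3.028]
force: [1.1, 0.4, -0.1]
grip_width: 0.0118
finger_force: 48.8
t 12.05 p [ 0.4591 -0.1328  0.3063] rot [3.142 0.005 3.028] F [ 1.1  0.4 -0.1] w 0.0118 ff 48.8 q [-0.02  0.29  0.22  1.98 -0.08  0.87  1.7 ]
wrist needle_point [(0.76, [0.5596, -0.1436, 0.1536], array([-100.,    1.,  153.])), (0.61, [0.4288, -0.2664, 0.0056], array([  16., -136.,  301.])), (0.22, [0.5737, -0.1475, 0.0802], array([-114.,   -2.,  227.]))]
wrist handle_end [(0.63, [0.5504, -0.3697, 0.0074], array([-116., -225.,  299.])), (0.61, [0.4389, -0.1315, 0.2619], array([20., -1., 44.])), (0.48, [0.4921, -0.1363, 0.2045], array([-33.,   0., 102.]))]
side needle_point []
side handle_end [(0.89, [0.5499, -0.3696, 0.0063], array([-116., -225.,  301.])), (0.49, [0.4401, -0.1349, 0.2622], array([19., -4., 44.]))]
```

View pics/side3.png

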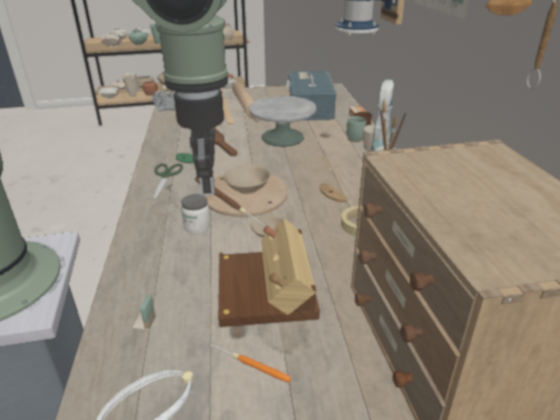

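The needle tool is fully out and held by the handle. It measures about 161 mm end to end, with the tip at tool coordinates (-99, 0, 152). Now I carry it over, yaw it and level it.

```bash
python3 -m jog '[[[8.6,45,0,0,0,0,0],[8.6,45,0,0,0,0,0],[8.6,46,0,0,0,0,0],[8.6,46,0,0,0,0,0],[8.6,46,0,0,0,0,0]]]'|head -2
python3 -m jog '[[[8.6,46,0,0,0,0,0],[8.6,46,0,0,0,0,0],[8.6,46,0,0,0,0,0],[8.6,45,0,0,0,0,0],[8.6,45,0,0,0,0,0]]]'|head -2
python3 -m jog '[[[0,0,0,0,0,0.1,0],[0,0,0,0,0,0.1,0],[0,0,0,0,0,0.1,0],[0,0,0,0,0,0.11,0],[0,0,0,0,0,0,0]]]'|head -3
python3 -m jog '[[[0,0,0,0,-0.1,0,0],[0,0,0,0,-0.1,0,0],[0,0,0,0,-0.1,0,0],[0,0,0,0,-0.1,0,0],[0,0,0,0,0,0,0]]]'
python3 - <<'E'
from h import *
show()
E
```

```text
clock: 12.85
position: [0.4408, 0.1006, 0.3025]
clock: 13.35
position: [0.4238, 0.332, 0.3023]
clock: 13.85
position: [0.4242, 0.3302, 0.3022]
tool_rot: [-3.14, -0.0, 2.617]
clock: 14.35
position: [0.4227, 0.3317, 0.3019]
tool_rot: [-3.138, 0.402, 2.627]
force: [-0.6, 0.1, -0.5]
grip_width: 0.0119
finger_force: 48.9
t 14.35 p [0.4227 0.3317 0.3019] rot [-3.138  0.402  2.627] F [-0.6  0.1 -0.5] w 0.0119 ff 48.9 q [-1.18  0.38  0.28  1.94  0.41  0.83 -0.14]
```

```bash
python3 -m jog '[[[0,0,0,0,-0.1,0,0],[0,0,0,0,-0.1,0,0],[0,0,0,0,-0.1,0,0],[0,0,0,0,-0.065,0,0],[0,0,0,0,0,0,0]]]'|head -3
python3 - <<'E'
from h import *
s,R=show(); p=np.array(s["position"])
tip=p+R@np.array([-.099,0,.152]); end=p+R@np.array([.019,0,.044]); print('pred tip',tip,'end',end)
for c in ("top","wrist","side"):
    f=bot.grab_frame(c)
    for n in ("needle_point","handle_end","small_bowl"):
        print(c,n,[(round(float(d["conf"]),2),np.round(d["xyz"],4).tolist()) for d in bot.spot_point(n,f)[:4]])
    if c=="side": cv2.imwrite("pics/side4.png",f["img"][:,:,::-1])
d=np.array([.576,.244,.150])-tip; print('tool mm',1000*R.T@d)
E
```

```text
clock: 14.85
position: [0.4237, 0.3305, 0.3017]
tool_rot: [-3.135, 0.764, 2.626]
t 14.85 p [0.4237 0.3305 0.3017] rot [-3.135  0.764  2.626] F [ 0.8  0.8 -0.7] w 0.0116 ff 48.9 q [-1.44  0.46  0.43  2.01  0.79  0.88 -0.57]
pred tip [0.57687236 0.24246765 0.26042939] end [0.43813239 0.32200245 0.25676379]
top needle_point []
top handle_end [(0.7, [0.4403, 0.32, 0.2589]), (0.68, [0.5496, -0.3733, 0.0067])]
top small_bowl [(0.96, [0.5739, 0.2402, 0.0069]), (0.65, [0.5956, 0.0421, -0.0])]
wrist needle_point [(0.86, [0.577, 0.2402, 0.2575])]
wrist handle_end []
wrist small_bowl [(0.85, [0.5783, 0.2458, 0.0122]), (0.78, [0.5912, 0.0406, 0.0011])]
side needle_point []
side handle_end [(0.87, [0.5473, -0.3694, 0.0063]), (0.5, [0.4381, 0.3207, 0.2582])]
side small_bowl [(0.63, [0.5829, 0.041, -0.001]), (0.59, [0.5729, 0.2464, 0.0137])]
tool mm [77.49733668  1.42716682 78.67582583]
```

View pics/side4.png

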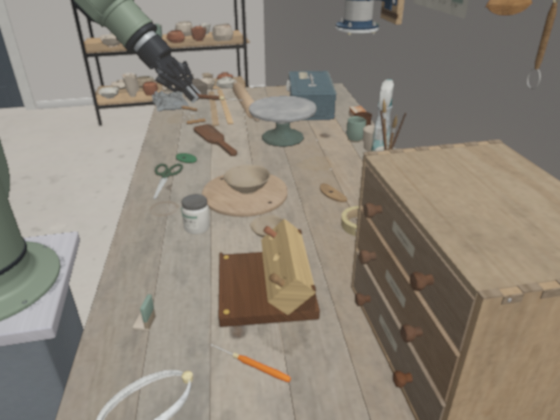

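The tool is level to about 1.5°, and the tip is already over the bowl's centre at z ≈ 0.259. I lower it about 105 mm.

```bash
python3 -m jog '[[[20,0,20,0,0,0,0],[20,0,20,0,0,0,0],[20,0,20,0,0,0,0],[10,1,10,0,0,0,0],[4,0,5,0,0,0,0]]]'|head -2
python3 -m jog '[[[0,0,0,0,0,0,0],[0,0,0,0,0,0,0],[0,0,0,0,0,0,0],[0,0,0,0,0,0,0],[0,0,0,0,0,0,0]]]'
python3 - <<'E'
from h import *
s,R=show(); p=np.array(s["position"])
print('pred tip',p+R@np.array([-.099,0,.152]),'end',p+R@np.array([.019,0,.044]), 'qd',np.abs(s["qd"]).max())
f=bot.grab_frame("wrist")
for n in ("needle_point","small_bowl","handle_end","glaze_jar"):
    print(n,[(round(float(d["conf"]),2),np.round(d["xyz"],4).tolist()) for d in bot.spot_point(n,f)[:3]])
cv2.imwrite("pics/w5.png",f["img"][:,:,::-1])
E
```

```text
clock: 15.95
position: [0.4234, 0.3318, 0.1963]
clock: 16.45
position: [0.4237, 0.3319, 0.1979]
tool_rot: [3.141, 0.765, 2.618]
force: [0.3, 0.0, -0.9]
grip_width: 0.0119
finger_force: 48.9
t 16.45 p [0.4237 0.3319 0.1979] rot [3.141 0.765 2.618] F [ 0.3  0.  -0.9] w 0.0119 ff 48.9 q [-1.44  0.66  0.44  2.07  0.87  0.68 -0.78]
pred tip [0.57681651 0.2437218  0.15678218] end [0.43827326 0.32359372 0.15300793] qd 0.0052231386352079735
needle_point [(0.62, [0.5755, 0.2424, 0.153])]
small_bowl [(0.95, [0.5754, 0.2452, 0.0104]), (0.62, [0.5909, 0.0415, 0.0011])]
handle_end [(0.77, [0.4361, 0.32, 0.1554])]
glaze_jar [(0.97, [0.4334, 0.111, -0.0018])]
```

View pics/w5.png

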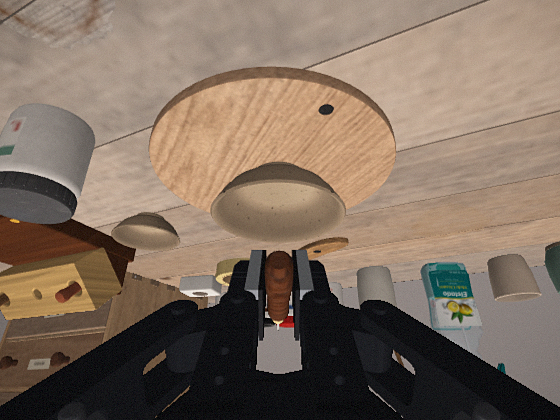

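The wrist view, which is upside down here, shows the handle in the fingers at (280,285). The bowl is undisturbed at (278,205) and the jar is upright at (45,160). The tip is at (0.576, 0.243, 0.153), level, still and about 95 mm above the rim.

```bash
python3 -c "
from workcell import bot
print(bot.job_done())"
```

```text
the job is handed in; nothing more can be done
None
```

The job is handed in after about 16.5 s of the 48 s: the jar stands upright on the bench about 117 mm from the stand, and the gripper holds the needle tool level and still with its tip about 95 mm above the middle of the bowl's rim; no verdict came back.

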